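# Refit the bottle stage on the filling scale

## Robot

A 7-joint arm with a two-finger parallel gripper is mounted at the origin on the work surface. World frame = base frame: x ahead of the robot, y to its left, z up, the work surface at z = 0. Lengths are in m, angles in rad, forces in N, time in s.
With the tool pointing down it reaches from about 0.4 to 0.85 m from the base axis. Payload 10.4 kg.
Tool frame: the origin (TCP) lies midway between the tips of the shut fingers; the grasp point (between the pads) lies 19 mm behind it; z points along the fingers, x is the direction in which the jaws open and shut, and the axes are right-handed (so a half turn about z gives the same grasp; the last joint's range is limited). The gripper opens to 85 mm and grips with 20 to 120 N. Pads are 22 mm wide; open, the fingers measure 114 mm over their backs; the gripper's body (76 mm by 85 mm) begins 54 mm behind the grasp point. The pads swing forward as they close: fully open they stand 13 mm farther back than shut.
Start: joints at [-1.358, 0.332, -0.065, 1.46, 0.022, 1.35, -0.088], TCP at [0.146, 0.608, 0.231] pointing down, gripper open.
Joint ranges: [-2.6, 2.6], [-0.5, 2.12], [-1.47, 1.34], [0.16, 2.42], [-1.27, 4.41], [0.06, 2.06], [-2.6, 2.6]. Speed limits (rad/s): [2.22, 2.22, 2.79, 2.79, 3.14, 3.14, 3.14].

## Interface

Orientations are given as a unit quaternion [x, y, z, w].
In Python, from workcell import manip, cams gives the robot as it stands.
- The arm moves only by the tool move_arm, never from a script. Its argument "moves" is a list of rows, each a list of 7 numbers: the turn, a rotation vector about the tool's x, y, z in degrees, then the shift along the tool's x, y, z in m, then the finger opening in m, from 0 to 0.0854. A call has 1 to 10 rows; each row is the pose to reach, as a shift and turn from the pose commanded when the call began, along the tool's axes at that moment; what a row does not reach only later rows make up. A row lasts 1/10 s, in which the tool goes at most 50 mm and 8.59 degrees, less where a joint would pass 70% of its speed; a pose out of reach is approached as far as the arm can. A call with a gripper value outside its range is refused whole. The fingers move at their own pace and stop on an object; "grip_force" is the grip in N (left out, the last holds). Time passes only in rows, so rows that repeat a pose let the fingers close. It gives the time, the measured TCP pose, the force and the opening at its end, in the units of the state.
- manip.get_obs(): the state, without advancing time (a new reading comes with each control period).
- cams.camera(name): name is "scene" or "side" or "wrist"; returns the picture (384x512x3 uint8, red, green, blue); there is no depth.
- cams.camera_params(name): a dict with "fx", "fy", "cx", "cy" (pixels), "xyz" and "rotation" of the camera in the world. Camera axes: x right, y up, looking along -z (the intrinsics and any distortion apply to the point x, -y, -z); pixel columns grow to the right and rows downward; lengths in m; the calibration is good to about 2 mm. A picture is of the moment at which its call begins: read the wrist's pose just before it. camera_params takes no time and is no camera call; for the wrist camera it gives the pose at the moment of the call.
- manip.hand_in(): hands the job in, once; it reports no verdict.
The state is a dict: "clock": time; "joint_pos": joint angles; "joint_velocities": joint speeds; "tau": joint torques, N m; "position": TCP position; "ee_rot": TCP orientation; "ft_force": force on the tool from outside, world axes, zero at the start; "torque": the same for the moment, N m; "grip_width": opening from 0.0 (shut) to 1.0 (fully open).
Only numpy, scipy, OpenCV 4.12 (cv2) and the standard library are available. Lean on these libraries where they do the work, as an engineer would, in place of code of your own. Each camera call takes 0.05 s, during which the arm holds its last target. There are 200 camera calls.

## Task

Put the grey bottle stage back on the filling scale: feel for the seats with light force until all three of its ball feet are fully home in the cone, the groove and on the flat, so that it sits level, and let it go. Then stand the white bottle with the blue cap upright on the middle of the stage's pedestal and let go; do not knock it over, press hard on the scale, or move the other things on the bench.

Things in the scene. Friction and masses are not known exactly. Their poses are not given: they have to be found in the camera images.
- scale: Filling scale, fixed to the bench: grey base 190 x 150 x 28 mm; origin at the middle of its underside, z up. On cross slides above it a dark seat head (156 x 132 mm, red patch on its -x, cone side) carries three seat blocks and keeps the base's axes, but it was clamped up to 12 mm off either way along x and up to 10 mm along y. That offset is NOT measured: feel or see it.
- cone_mid (a point): Mouth of the cone seat IF the head were in its middle position (the real one is off by the head's offset): (-50, -30, 66) mm in the scale's frame. Round 45 degree steel pit, mouth 11 mm wide, 5.5 mm deep, in a block 51 x 48 mm (x, y) whose flat top (land) is 66 mm above the scale's underside. A ball foot drops 3 mm from the land into it.
- groove_mid (a point): The same for the groove seat: (50, -30, 66) mm in the scale's frame. 45 degree V groove along x through its whole 51 x 48 mm block, mouth 11 mm wide, land at 66 mm; a ball drops 3 mm into it. Seats and balls are polished, friction about 0.2.
- flat_mid (a point): The same for the flat seat: low brass block 51 x 48 mm, top at (0, 50, 63) mm in the scale's frame. The seat head is sprung: pressed by more than about 7 N it yields straight down, 0.4 N more per mm, up to 6 mm; then it is hard. The scale is spoilt by a load above 25 N.
- stage: Bottle stage, 0.4 kg: aluminium plate 130 x 120 mm (middle 8 mm to +y), z = 14 to 22 mm, on three 12 mm steel balls; square grey pedestal 50 x 50 mm, z = 22 to 62 mm, to grasp. Origin in the pedestal's middle at the level of the balls' undersides, z up. Red patch on its -x (cone foot) side. Home, its axes are parallel to the scale's, its origin 63 mm above the scale's underside.
- foot_a (a point): Underside of the cone foot, at (-50, -30, 0) mm in the stage's frame
- foot_b (a point): Underside of the groove foot, at (50, -30, 0) mm in the stage's frame
- foot_c (a point): Underside of the flat's foot, at (0, 50, 0) mm in the stage's frame
- pedestal_top (a point): Middle of the pedestal's top face, at (0, 0, 62) mm in the stage's frame
- white_bottle: Empty white plastic bottle, 60 g: body 46 mm in diameter, 68 mm tall, shoulder up to 80 mm, blue cap 28 mm in diameter from 80 to 110 mm. Origin at the middle of its underside, z up. It stands on the bench on one side, the amber bottle on the other.
- amber_bottle: Amber bottle with black cap, same size as the white one; bystander. Origin under its middle
- check_weight: Brass cylinder 44 mm in diameter, 50 mm tall; bystander. Origin under its middle
- screwdriver: Screwdriver lying on the bench; bystander
- cap_jar: Glass jar 72 mm in diameter, 110 mm tall; bystander. Origin under its middle
- beaker: White cup 64 mm in diameter, 80 mm tall; bystander. Origin under its middle
There are look-alikes about, which are no part of the job. What is shaped like the stage but brown or orange is not meant.

How it is judged:
On the way:
1. the stage, let go, sits fully home on all three seats while the white bottle is not on it (z of foot_a in the frame of scale between 0.061 and 0.0645 m and z of foot_b in the frame of scale between 0.061 and 0.0645 m and z of foot_c in the frame of scale between 0.061 and 0.0645 m and angle between stage's own z axis and vertical below 0.015 rad and contact force between the fingers and stage below 0.1 N and distance between white_bottle and pedestal_top above 0.08 m), for 0.2 s.
At the end, for the whole second after the job is handed in: All three ball feet are home (undersides 61 to 64.5 mm above the scale's underside; 66 mm means still on a land), the stage is level within 0.015 rad, and the white bottle stands on the pedestal, upright within 0.06 rad and within 12 mm of its middle; everything is at rest and let go (z of foot_a in the frame of scale between 0.061 and 0.0645 m and z of foot_b in the frame of scale between 0.061 and 0.0645 m and z of foot_c in the frame of scale between 0.061 and 0.0645 m and angle between stage's own z axis and vertical below 0.015 rad and horizontal distance between white_bottle and pedestal_top below 0.012 m and z of white_bottle in the frame of pedestal_top between -0.003 and 0.004 m and angle between white_bottle's own z axis and vertical below 0.06 rad and linear speed of each of white_bottle, stage below 0.02 m/s); the robot touches nothing.
It fails at once if the scale is loaded with more than 25 N by the stage (contact force between stage and scale above 25 N).
It fails at once if the gripper or arm presses on the scale itself with more than 25 N (contact force between any of the fingers, the arm and scale above 25 N).
It fails at once if the white bottle is knocked over (angle between white_bottle's own z axis and vertical above 0.7 rad).
It fails at once if another thing on the bench is moved by more than 20 mm (distance of any of amber_bottle, check_weight, screwdriver, cap_jar, beaker from where it was at the start of the episode above 0.02 m).
It also fails if it takes over 61 s, if anything falls off the work surface, if the arm or the gripper's body presses on something with over 40 N, if the wrist force passes 120 N, or if a joint passes its speed limit or range.

## Working session

There is one attempt and no reset: what is moved stays moved. The work goes in short steps, Python scripts to look and compute and a tool call to move; the robot and the scene stay as the last step left them, time stands still between calls to the robot, and variables do not carry over. Pictures are saved under pics/ and viewed, about 8 in all and at most 12, crops included, and the job is handed in when it is done.

Besides the shell and the picture viewer there is one more tool, called after ">>>" in YAML: its name, and indented under it one key for each argument. move_arm: Moves the arm, as the interface text tells. Its arguments: {"type":"object","properties":{"moves":{"type":"array","items":{"type":"array","items":{"type":"number"}}},"grip_force":{"type":"number"}},"required":["moves"]}

```bash
mkdir -p pics
cat > h.py <<'E'
import numpy as np, cv2
from scipy.spatial.transform import Rotation as R
from workcell import manip, cams
def snap(n,f):
    p=cams.camera_params(n); im=cams.camera(n); cv2.imwrite('pics/'+f+'.png',im[:,:,::-1]); return im,p
def rot(p):
    r=np.array(p['rotation'],float); return r if r.shape==(3,3) else R.from_quat(r).as_matrix()
def ray(p,u,v):
    d=np.array([(u-p['cx'])/p['fx'],-(v-p['cy'])/p['fy'],-1.]); return np.array(p['xyz']),rot(p)@d
def onz(p,u,v,z):
    o,d=ray(p,u,v); return o+d*(z-o[2])/d[2]
def proj(p,X):
    c=rot(p).T@(np.array(X)-np.array(p['xyz'])); return p['cx']+p['fx']*c[0]/-c[2], p['cy']-p['fy']*c[1]/-c[2]
E
python3 - <<'E'
from h import *
import pickle
o=manip.get_obs(); print(o)
P={}
ims=[]
for n in ['scene','side','wrist']:
    im,p=snap(n,n+'0'); P[n]=p; ims.append(im); print(n,p)
pickle.dump(P,open('P0.pkl','wb'))
E
```

```text
{'clock': 0.0, 'joint_pos': array([-1.35757034,  0.33287847, -0.06468848,  1.46095435,  0.0216195 ,
        1.34991105, -0.08849704]), 'joint_velocities': array([ 0.00112803,  0.0001606 , -0.00088807,  0.00103934,  0.00093439,
        0.00037169, -0.00052145]), 'tau': array([-3.44092377e-04, -6.25446439e+01,  4.89948154e-02, -3.91611993e+01,
        1.61665905e-02,  1.00190879e-02, -3.99418994e-06]), 'position': array([0.14595797, 0.60732213, 0.23050558]), 'ee_rot': array([ 7.85375200e-01,  6.19019600e-01, -5.42074546e-04,  4.85315123e-04]), 'ft_force': array([-0.34935123,  0.44197153, -0.07677453]), 'torque': array([-0.00157871,  0.00751659, -0.0411812 ]), 'grip_width': 0.9980294865866803}
scene {'fx': 435.4008827237569, 'fy': 435.4008827237569, 'cx': 264.663390899094, 'cy': 192.71992077939476, 'xyz': array([ 1.45839821, -0.16328408,  1.06991997]), 'rotation': array([0.28595998, 0.21225119, 0.55748309, 0.74992594])}
side {'fx': 476.91395980995134, 'fy': 476.91395980995134, 'cx': 263.43322438763363, 'cy': 203.81944596347154, 'xyz': array([ 0.07716665, -0.77621523,  1.12599719]), 'rotation': array([ 0.3629388 , -0.09389387, -0.24881667,  0.89305634])}
wrist {'fx': 278.46739879336894, 'fy': 278.46739879336894, 'cx': 256.80977682977976, 'cy': 188.8050835647291, 'xyz': array([0.07127613, 0.62584332, 0.37378592]), 'rotation': array([-0.1213903 , -0.09452308,  0.61143296,  0.77619554])}
```

View pics/scene0.png

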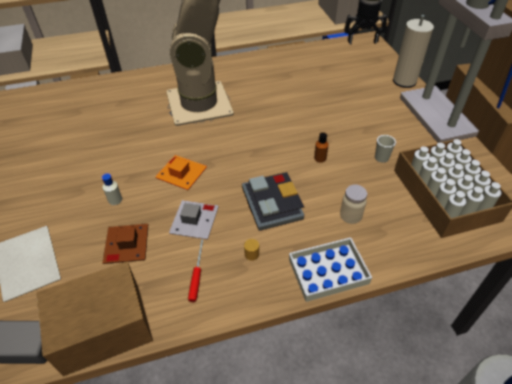

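View pics/side0.png

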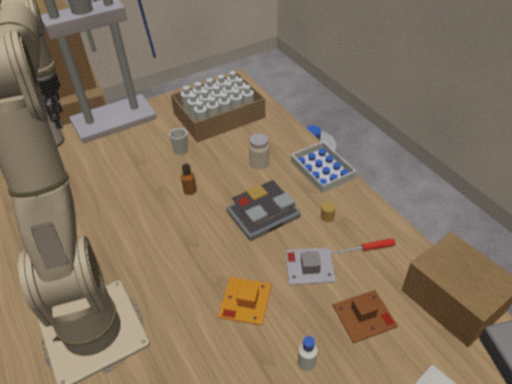

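The scene view shows the grey stage at about (193,217), the scale at (273,200) with its red patch at (279,179), and the white bottle at (110,190). The side view shows them at (310,265), (263,208) and (308,352). The brown and orange stages are the look-alikes.

Run:
```python
from h import *
import pickle
P=pickle.load(open('P0.pkl','rb'))
def tri(a,b):
    A=[];B=[]
    for n,(u,v) in (('scene',a),('side',b)):
        o,d=ray(P[n],u,v); d/=np.linalg.norm(d); M=np.eye(3)-np.outer(d,d); A.append(M);B.append(M@o)
    x=np.linalg.solve(sum(A),sum(B)); return x.round(4)
print('ped',tri((191,208),(311,257)),'stagered',tri((209,208),(291,257)))
print('bcap',tri((107,178),(309,342)))
print('scale red',tri((279,179),(243,201)),'cone',tri((260,184),(256,213)),'gro',tri((268,205),(284,200)),'flat',tri((289,189),(257,191)))
for n,c in (('scene',[(60,130,330,310)]),('side',[(180,150,400,390)])):
    im=cv2.imread(f'pics/{n}0.png')
    for x0,y0,x1,y1 in c: cv2.imwrite(f'pics/{n}c.png',cv2.resize(im[y0:y1,x0:x1],None,fx=2.4,fy=2.4,interpolation=3))
print(manip.get_obs()['position'], R.from_quat(manip.get_obs()['ee_rot']).as_matrix().round(3))
for n in P: print(n,rot(P[n]).round(3))
```

```text
ped [ 0.5976 -0.1347  0.0664] stagered [ 0.5717 -0.0776  0.0188]
bcap [ 0.4344 -0.3598  0.1019]
scale red [0.5475 0.161  0.0556] cone [0.5549 0.0943 0.0588] gro [0.653  0.0902 0.0675] flat [0.6045 0.1738 0.0616]
[0.14595133 0.60743574 0.23069889] [[ 0.234  0.972 -0.   ]
 [ 0.972 -0.234 -0.001]
 [-0.001  0.    -1.   ]]
scene [[ 0.288 -0.715  0.637]
 [ 0.958  0.215 -0.192]
 [ 0.     0.666  0.746]]
side [[ 0.859  0.376 -0.348]
 [-0.513  0.613 -0.602]
 [-0.013  0.695  0.719]]
wrist [[ 0.234 -0.926 -0.295]
 [ 0.972  0.223  0.073]
 [-0.002 -0.304  0.953]]
```

>>> move_arm:
  moves:
    - [0,0,-11.5,-0.372,0.536,0,0.085]
    - [0,0,-11.5,-0.372,0.536,0,0.085]
    - [0,0,-11.5,-0.372,0.536,0,0.085]
    - [0,0,-11.5,-0.372,0.536,0,0.085]
    - [0,0,-11.5,-0.372,0.536,0,0.085]
    - [0,0,-11.5,-0.372,0.536,0,0.085]
    - [0,0,-11.5,-0.372,0.536,0,0.085]
    - [0,0,-11.5,-0.372,0.536,0,0.085]
    - [0,0,-11.5,-0.372,0.536,0,0.085]
    - [0,0,-11.5,-0.372,0.536,0,0.085]

```text
clock: 1.15
position: [0.4797, 0.2328, 0.2314]
ee_rot: [0.719, 0.695, 0.0, -0.0]
ft_force: [1.0, 0.4, -0.5]
grip_width: 0.998
```

>>> move_arm:
  moves:
    - [0,0,0,-0.109,0.104,0,0.085]
    - [0,0,0,-0.109,0.104,0,0.085]
    - [0,0,0,-0.109,0.104,0,0.085]
    - [0,0,0,-0.109,0.104,0,0.085]
    - [0,0,0,-0.109,0.104,0,0.085]
    - [0,0,0,-0.109,0.104,0,0.085]

```text
clock: 1.75
position: [0.5783, 0.1231, 0.231]
ee_rot: [0.719, 0.695, -0.0, -0.0]
ft_force: [0.5, 1.1, -0.3]
grip_width: 0.996
```

Run:
```python
from h import *
import pickle
im,p=snap('wrist','w1'); pickle.dump(p,open('w1.pkl','wb')); print(p, manip.get_obs()['position'])
cv2.imwrite('pics/w1b.png',cv2.resize(im[:,:,::-1],None,fx=1.56,fy=1.56,interpolation=3))
```

```text
{'fx': 278.46739879336894, 'fy': 278.46739879336894, 'cx': 256.80977682977976, 'cy': 188.8050835647291, 'xyz': array([0.50165858, 0.1258036 , 0.37423522]), 'rotation': array([-0.11036366, -0.10648932,  0.68656093,  0.71071371])} [0.57823526 0.12344921 0.23113187]
```

View pics/w1b.png

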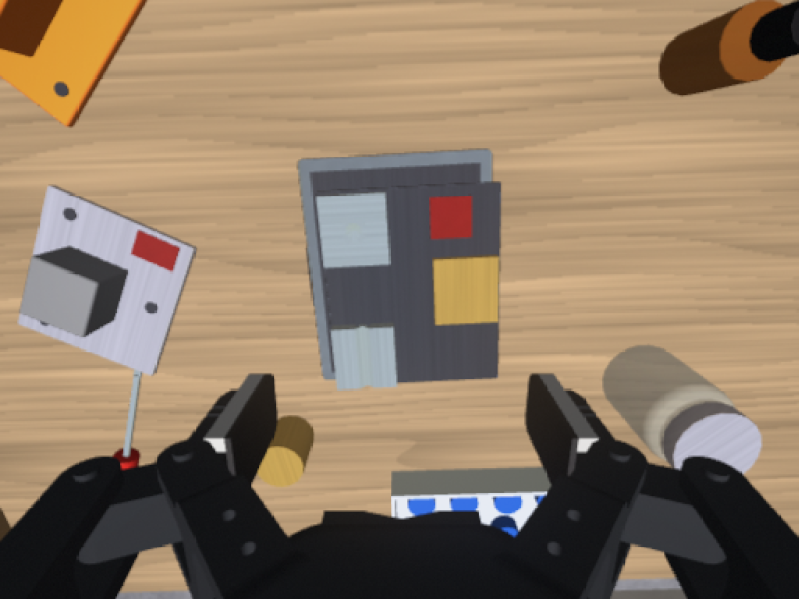

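Wrist view: cone block around (353,230), groove block (363,357), brass flat (465,290), and the stage plate at (50–196, 185–375) with its red patch at (156,250). These pixels are in the 1.56x picture.

```bash
cat > seg.py <<'E'
from h import *
def box(mask,seed):
    n,l=cv2.connectedComponents(mask.astype(np.uint8)); k=l[int(seed[1]),int(seed[0])]
    c=max(cv2.findContours((l==k).astype(np.uint8),cv2.RETR_EXTERNAL,cv2.CHAIN_APPROX_NONE)[0],key=cv2.contourArea)
    q=cv2.approxPolyDP(cv2.convexHull(c),0.05*cv2.arcLength(c,True),True)[:,0]
    return c,q
def world(p,q,z): return np.array([onz(p,u,v,z)[:2] for u,v in q])
E
python3 - <<'E'
from seg import *
import pickle
p=pickle.load(open('w1.pkl','rb')); im=cv2.imread('pics/w1.png'); s=1.5625
for nm,(u,v),z in [('cone',(335,215),.066),('groove',(345,345),.066),('flat',(465,290),.063),('red',(451,217),.055),('ped',(60,295),.062),('stred',(156,250),.022),('plate',(180,300),.022)]:
    u/=s;v/=s; c=im[int(v),int(u)].astype(int); 
    m=np.abs(im.astype(int)-c).max(2)<26
    if nm=='plate': m=(im.min(2)>120)&(np.ptp(im.astype(int),axis=2)<40)
    ct,q=box(m,(u,v)); w=world(p,q,z)
    print(nm,c,q.tolist(),'\n  ',w.round(4).tolist(),'mean',w.mean(0).round(4))
    if len(q)==4:
        e=np.roll(w,-1,0)-w; print('   len',np.linalg.norm(e,axis=1).round(4),'ang',np.degrees(np.arctan2(e[:,1],e[:,0])).round(1))
E
```

```text
cone [184 175 162] [[246, 124], [248, 168], [208, 170], [203, 126]] 
   [[0.5257, 0.1132], [0.5745, 0.1132], [0.5753, 0.0677], [0.5262, 0.0665]] mean [0.5504 0.0902]
   len [0.0488 0.0456 0.0491 0.0467] ang [   0.   -89.  -178.7   90.6]
groove [193 183 169] [[251, 210], [253, 247], [216, 248], [213, 212]] 
   [[0.6259, 0.1145], [0.6754, 0.115], [0.6752, 0.0689], [0.6269, 0.0691]] mean [0.6508 0.0919]
   len [0.0496 0.0461 0.0484 0.0454] ang [  0.5 -90.2 179.7  91.3]
flat [ 88 163 197] [[318, 165], [318, 205], [279, 207], [278, 167]] 
   [[0.5745, 0.1931], [0.6234, 0.1947], [0.6244, 0.1481], [0.5753, 0.1475]] mean [0.5994 0.1708]
   len [0.0489 0.0466 0.0491 0.0457] ang [   1.8  -88.8 -179.3   91. ]
red [ 43  46 159] [[301, 125], [301, 151], [276, 152], [276, 127]] 
   [[0.5298, 0.1744], [0.5592, 0.1747], [0.5593, 0.1459], [0.531, 0.1463]] mean [0.5448 0.1603]
   len [0.0294 0.0288 0.0283 0.0281] ang [  0.8 -89.7 179.2  92.5]
ped [162 158 157] [[20, 165], [61, 182], [52, 215], [13, 201]] 
   [[0.5629, -0.1478], [0.5847, -0.1059], [0.6257, -0.1271], [0.6061, -0.169]] mean [ 0.5948 -0.1375]
   len [0.0472 0.0461 0.0462 0.0481] ang [  62.6  -27.4 -115.   153.9]
stred [ 49  51 160] [[114, 159], [110, 172], [85, 162], [89, 148]] 
   [[0.5672, -0.06], [0.5841, -0.0684], [0.5698, -0.098], [0.552, -0.089]] mean [ 0.5682 -0.0789]
   len [0.0189 0.0329 0.02   0.0327] ang [ -26.6 -115.8  153.    62.4]
plate [116 144 169] [[511, 0], [511, 383], [0, 383], [0, 0]] 
   [[0.407, 0.4067], [0.9759, 0.5431], [0.9459, -0.328], [0.3877, -0.1509]] mean [0.6791 0.1177]
   len [0.585  0.8716 0.5857 0.558 ] ang [ 13.5 -92.  162.4  88. ]
```

>>> move_arm:
  moves:
    - [0,0,25,-0.26,0.025,0.07,0.085]
    - [0,0,25,-0.26,0.025,0.07,0.085]
    - [0,0,25,-0.26,0.025,0.07,0.085]
    - [0,0,25,-0.26,0.025,0.07,0.085]
    - [0,0,25,-0.26,0.025,0.07,0.085]
    - [0,0,25,-0.26,0.025,0.07,0.085]
    - [0,0,25,-0.26,0.025,0.07,0.085]
    - [0,0,25,-0.26,0.025,0.07,0.085]
    - [0,0,25,-0.26,0.025,0.07,0.085]

```text
clock: 2.7
position: [0.5953, -0.1361, 0.1616]
ee_rot: [0.852, 0.524, 0.001, -0.0]
ft_force: [-0.0, 0.9, 0.6]
grip_width: 0.999
```

```bash
cat > st.py <<'E'
from seg import *
import sys
im,p=snap('wrist',sys.argv[1]); z=float(sys.argv[2])
o=manip.get_obs(); q=o['ee_rot']; print(o['position'],'toolx yaw',np.degrees(2*np.arctan2(q[1],q[0])).round(2),o['ft_force'])
b=im[:,:,::-1].astype(int)
u,v=map(int,proj(p,[.5948,-.1375,z]) if len(sys.argv)<5 else (sys.argv[3],sys.argv[4])); c=b[v,u]; print(u,v,c)
ct,qd=box(np.abs(b-c).max(2)<20,(u,v)); w=world(p,qd,z); e=np.roll(w,-1,0)-w
print(qd.tolist(),w.round(4).tolist(),w.mean(0).round(4),np.linalg.norm(e,axis=1).round(4),np.degrees(np.arctan2(e[:,1],e[:,0])).round(1))
E
python3 st.py w2 .062
```

```text
[ 0.59531352 -0.13621618  0.16163909] toolx yaw 63.18 [-0.95873996  0.03660016 -1.3214085 ]
254 188 [176 172 173]
[[322, 113], [314, 232], [210, 231], [203, 114]] [[0.561, -0.0566], [0.6598, -0.1065], [0.6136, -0.1953], [0.5164, -0.1464]] [ 0.5877 -0.1262] [0.1107 0.1001 0.1088 0.1003] [ -26.8 -117.5  153.3   63.6]
```

View pics/w2.png

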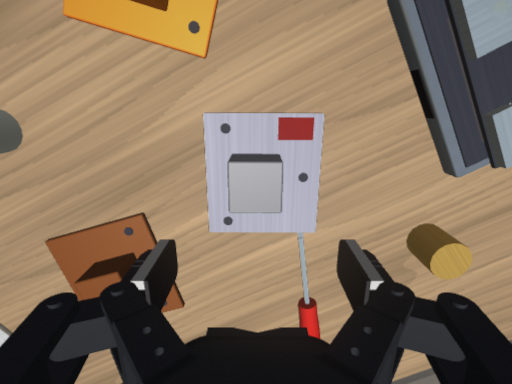

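>>> move_arm:
  moves:
    - [0,0,0,-0.0005,0,0.05,0.085]
    - [0,0,0,-0.0005,0,0.1,0.085]
    - [0,0,0,-0.0005,0,0.1316,0.085]
    - [0,0,0,-0.0005,0,0.1316,0.085]
    - [0,0,0,-0.0005,0,0.1316,0.04]
    - [0,0,0,-0.0005,0,0.1316,0.04]
    - [0,0,0,-0.0005,0,0.1316,0.04]
    - [0,0,0,-0.0005,0,0.1316,0.04]
    - [0,0,0,-0.0005,0,0.1316,0.04]
    - [0,0,0,-0.0005,0,0.1316,0.04]
  grip_force: 40

```text
clock: 3.75
position: [0.5963, -0.1393, 0.0323]
ee_rot: [0.853, 0.523, 0.002, 0.001]
ft_force: [-1.0, 1.1, 7.5]
grip_width: 0.579
```

>>> move_arm:
  moves:
    - [0,0,0,0,0,0,0.04]
    - [0,0,0,0,0,-0.01,0.04]
    - [0,0,0,0,0,-0.03,0.04]
    - [0,0,0,0,0,-0.06,0.04]
    - [0,0,0,0,0,-0.1,0.04]
    - [0,0,0,0,0,-0.1,0.04]
    - [0,0,0,0,0,-0.1,0.04]
    - [0,0,0,0,0,-0.1,0.04]

```text
clock: 4.55
position: [0.5937, -0.1388, 0.1287]
ee_rot: [0.853, 0.522, -0.001, -0.001]
ft_force: [0.4, 0.2, -5.0]
grip_width: 0.578
```

Run:
```python
from h import *
import pickle
im,p=snap('wrist','w3'); o=manip.get_obs(); print(o['position'],o['ee_rot'],o['ft_force'],o['torque'],o['grip_width'])
pickle.dump(p,open('w3.pkl','wb'))
a,_=snap('scene','s3'); b,_=snap('side','d3')
cv2.imwrite('pics/m3.png',np.hstack([cv2.resize(im[40:300,130:390],(520,520)),cv2.resize(b[190:290,250:350],(280,280),interpolation=3)[:, :].repeat(1,0) if 0 else cv2.copyMakeBorder(cv2.resize(b[190:290,260:360],(260,260),interpolation=3),0,260,0,0,0)])[:,:,::-1])
```

```text
[ 0.59357064 -0.13878215  0.12835147] [ 8.52643356e-01  5.22491856e-01 -9.23100300e-04 -8.46490773e-04] [-0.34749061  0.47718021 -3.77342669] [-0.0426513   0.01932056 -0.05610293] 0.5760296476355645
```

View pics/m3.png

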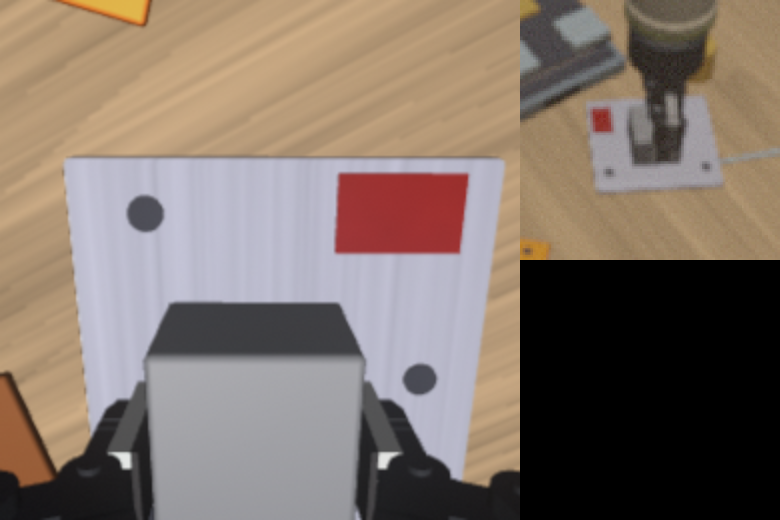

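Held stage: the cone bolt is at full-frame (202.5,146.5), the flat bolt at (340,229.5), the plate corners at (163,118.5) and (381.5,118.5), and the pedestal front edge at (202.5–311, 218.5). The weight reads about 4 N.

Run:
```python
from h import *
import pickle
p=pickle.load(open('w3.pkl','rb'))
T=np.array([.5936,-.1388,.1284]); q=[.85264,.52249,-.0009,-.0008]
yaw=2*np.arctan2(q[1],q[0]); print(np.degrees(yaw))
img=[(202.5,146.5),(340,229.5),(163,118.5),(381.5,118.5),(202.5,218.5),(311,218.5)]
S=np.array([[-50,-30,22],[0,50,22],[-65,-52,22],[-65,68,22],[-25,-25,62],[-25,25,62]])/1e3
from scipy.optimize import least_squares
def f(x,full=True):
    M=R.from_euler('ZYX',x[3:]) 
    return np.concatenate([np.subtract(proj(p,M.apply(s)+x[:3]),i) for s,i in zip(S,img)])
s=least_squares(f,[.594,-.139,.096,yaw-np.pi/2,0,0]); print(s.x[:3].round(4),np.degrees(s.x[3:]).round(2),f(s.x).round(1))
t=T-s.x[:3]; c,n=np.cos(yaw),np.sin(yaw); print('TCP-stage along toolx, tooly, z',(t[0]*c+t[1]*n).round(4),(t[0]*n-t[1]*c).round(4),t[2].round(4))
```

```text
62.99917301800387
[ 0.5922 -0.1369  0.0935] [-26.91   0.95   0.62] [ 1.3  0.7 -1.3 -1.4 -1.2  1.3  1.6  1.  -1.2 -0.9  0.8 -0.6]
TCP-stage along toolx, tooly, z -0.001 0.0021 0.0349
```

>>> move_arm:
  moves:
    - [0,0,-8,0.045,-0.02,0,0.04]
    - [0,0,-16,0.09,-0.042,0,0.04]
    - [0,0,-24,0.135,-0.064,0,0.04]
    - [0,0,-27.8,0.18,-0.085,0,0.04]
    - [0,0,-27.8,0.22,-0.104,0,0.04]
    - [0,0,-27.8,0.234,-0.11,0,0.04]
    - [0,0,-27.8,0.234,-0.11,0,0.04]
    - [0,0,-27.8,0.234,-0.11,0,0.04]
    - [0,0,-27.8,0.234,-0.11,0,0.04]
    - [0,0,-27.8,0.234,-0.11,0,0.04]

```text
clock: 5.7
position: [0.6029, 0.1176, 0.1296]
ee_rot: [0.703, 0.711, -0.0, 0.0]
ft_force: [-0.5, -0.0, -4.5]
grip_width: 0.575
```

```bash
cat > ob.py <<'E'
from h import *
o=manip.get_obs(); q=o['ee_rot']; print(o['clock'],o['position'].round(4),'yaw',np.degrees(2*np.arctan2(q[1],q[0])).round(2),'tilt',np.degrees(2*q[2:]).round(2),'F',o['ft_force'].round(2),'M',o['torque'].round(3),o['grip_width'])
E
python3 ob.py; python3 -c "
from h import *
snap('side','d4');a,_=snap('scene','s4'); w,_=snap('wrist','w4')
b=cv2.imread('pics/d4.png')
cv2.imwrite('pics/m4.png',np.hstack([cv2.resize(w[20:280,130:390,::-1],(400,400)),cv2.resize(b[150:250,210:310],(400,400),interpolation=3)]))"
```

```text
5.7 [0.6029 0.1176 0.1296] yaw 90.66 tilt [-0.03  0.01] F [-0.46 -0.04 -4.55] M [-0.03  -0.021  0.007] 0.5752606840518231
```

View pics/m4.png

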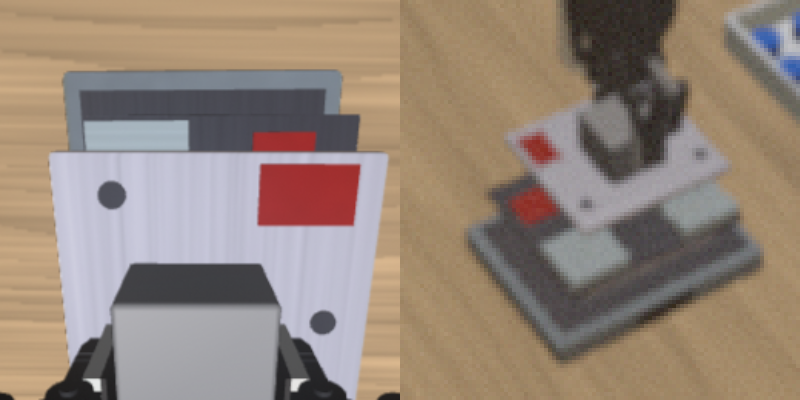

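The stage is aligned over the scale with the red patches on the same side. I'm lowering it to feel for contact.

>>> move_arm:
  moves:
    - [0,0,0,0.0024,-0.001,0.01,0.04]
    - [0,0,0,0.0024,-0.001,0.018,0.04]
    - [0,0,0,0.0024,-0.001,0.024,0.04]
    - [0,0,0,0.0024,-0.001,0.026,0.04]
    - [0,0,0,0.0024,-0.001,0.026,0.04]
    - [0,0,0,0.0024,-0.001,0.026,0.04]

```text
clock: 6.45
position: [0.602, 0.1216, 0.1039]
ee_rot: [0.702, 0.712, 0.0, 0.0]
ft_force: [0.2, 0.4, -3.9]
grip_width: 0.576
```

```bash
python3 ob.py
```

```text
6.45 [0.602  0.1216 0.1039] yaw 90.78 tilt [0.02 0.01] F [ 0.22  0.36 -3.92] M [-0.019 -0.023  0.006] 0.5761678985340306
```

>>> move_arm:
  moves:
    - [0,0,0,-0.0014,0,0.001,0.04]
    - [0,0,0,-0.0014,0,0.002,0.04]
    - [0,0,0,-0.0014,0,0.003,0.04]
    - [0,0,0,-0.0014,0,0.003,0.04]

```text
clock: 6.85
position: [0.6017, 0.1203, 0.1006]
ee_rot: [0.702, 0.712, -0.0, -0.0]
ft_force: [0.5, 0.4, -3.6]
grip_width: 0.581
```

```bash
python3 ob.py
```

```text
6.85 [0.6017 0.1203 0.1006] yaw 90.79 tilt [-0.   -0.01] F [ 0.52  0.45 -3.6 ] M [-0.041  0.02  -0.02 ] 0.5806951176453156
```

>>> move_arm:
  moves:
    - [0,0,0,0,0,0.001,0.04]
    - [0,0,0,0,0,0.001,0.04]
    - [0,0,0,0,0,0.001,0.04]

```text
clock: 7.15
position: [0.6018, 0.1203, 0.0997]
ee_rot: [0.702, 0.712, 0.0, -0.0]
ft_force: [1.5, -0.8, -4.4]
grip_width: 0.572
```

```bash
python3 ob.py
```

```text
7.15 [0.6018 0.1203 0.0997] yaw 90.79 tilt [ 0.   -0.01] F [ 1.47 -0.8  -4.44] M [ 0.001 -0.025 -0.014] 0.5724487864479519
```

>>> move_arm:
  moves:
    - [0,0,0,0,0,0.001,0.04]
    - [0,0,0,0,0,0.001,0.04]
    - [0,0,0,0,0,0.001,0.04]

```text
clock: 7.45
position: [0.6018, 0.1202, 0.0987]
ee_rot: [0.702, 0.712, 0.0, -0.0]
ft_force: [0.7, 0.4, -4.8]
grip_width: 0.573
```

```bash
python3 ob.py
```

```text
7.45 [0.6018 0.1202 0.0987] yaw 90.79 tilt [ 0. -0.] F [ 0.71  0.43 -4.85] M [-0.043 -0.022 -0.009] 0.5733559433552455
```

>>> move_arm:
  moves:
    - [0,0,0,0,0,0.001,0.04]
    - [0,0,0,0,0,0.001,0.04]
    - [0,0,0,0,0,0.001,0.04]

```text
clock: 7.75
position: [0.6018, 0.1203, 0.0976]
ee_rot: [0.702, 0.712, -0.0, -0.0]
ft_force: [-0.0, 0.8, -4.6]
grip_width: 0.578
```

```bash
python3 ob.py
```

```text
7.75 [0.6018 0.1203 0.0976] yaw 90.79 tilt [-0.   -0.01] F [-0.03  0.79 -4.56] M [-0.073  0.01   0.044] 0.577548045607247
```

>>> move_arm:
  moves:
    - [0,0,0,0,0,0.001,0.04]
    - [0,0,0,0,0,0.001,0.04]
    - [0,0,0,0,0,0.001,0.04]

```text
clock: 8.05
position: [0.6018, 0.1204, 0.0967]
ee_rot: [0.702, 0.712, 0.0, -0.0]
ft_force: [0.0, 1.2, -3.6]
grip_width: 0.575
```

```bash
python3 ob.py
```

```text
8.05 [0.6018 0.1204 0.0967] yaw 90.8 tilt [ 0.01 -0.01] F [ 0.01  1.18 -3.64] M [ 0.073 -0.087  0.021] 0.5752056647516492
```

>>> move_arm:
  moves:
    - [0,0,0,0,0,0.001,0.04]
    - [0,0,0,0,0,0.001,0.04]
    - [0,0,0,0,0,0.001,0.04]

```text
clock: 8.35
position: [0.6021, 0.1208, 0.096]
ee_rot: [0.702, 0.712, 0.001, 0.0]
ft_force: [1.3, 2.6, -2.5]
grip_width: 0.574
```

```bash
python3 ob.py
```

```text
8.35 [0.6021 0.1208 0.096 ] yaw 90.81 tilt [0.06 0.  ] F [ 1.28  2.63 -2.5 ] M [ 0.549 -0.264  0.054] 0.5737751260131991
```

Contact: the force is mostly sideways (+y, slight +x), so the feet are on the seat slopes. I'll follow the force.

>>> move_arm:
  moves:
    - [0,0,0,0.001,0.0005,0,0.04]
    - [0,0,0,0.001,0.0005,0,0.04]
    - [0,0,0,0.001,0.0005,0,0.04]

```text
clock: 8.65
position: [0.6023, 0.1212, 0.0957]
ee_rot: [0.702, 0.712, 0.0, 0.0]
ft_force: [-0.1, 0.7, -2.4]
grip_width: 0.58
```

```bash
python3 ob.py
```

```text
8.65 [0.6023 0.1212 0.0957] yaw 90.79 tilt [0. 0.] F [-0.15  0.72 -2.36] M [ 0.261 -0.196  0.108] 0.5796223879670258
```

>>> move_arm:
  moves:
    - [0,0,0,0,0,0.001,0.04]
    - [0,0,0,0,0,0.001,0.04]
    - [0,0,0,0,0,0.001,0.04]

```text
clock: 8.95
position: [0.6026, 0.1213, 0.0952]
ee_rot: [0.702, 0.712, 0.0, 0.0]
ft_force: [-0.1, 0.8, 3.6]
grip_width: 0.575
```

```bash
python3 ob.py
```

```text
8.95 [0.6026 0.1213 0.0952] yaw 90.8 tilt [0.04 0.02] F [-0.06  0.85  3.56] M [0.189 0.018 0.281] 0.5748014336323851
```

The lateral force has gone and the load rises firmly, so it looks seated. I'll relieve the press and open.

>>> move_arm:
  moves:
    - [0,0,0,0,0,-0.0006,0.04]
    - [0,0,0,0,0,-0.0006,0.04]
    - [0,0,0,0,0,-0.0006,0.055]
    - [0,0,0,0,0,-0.0006,0.065]
    - [0,0,0,0,0,-0.0006,0.075]
    - [0,0,0,0,0,-0.0006,0.085]
    - [0,0,0,0,0,-0.0006,0.085]
    - [0,0,0,0,0,-0.0006,0.085]

```text
clock: 9.75
position: [0.6023, 0.1212, 0.0953]
ee_rot: [0.702, 0.712, -0.0, -0.0]
ft_force: [0.0, 0.2, 0.4]
grip_width: 0.993
```

```bash
python3 ob.py
```

```text
9.75 [0.6023 0.1212 0.0953] yaw 90.79 tilt [-0.   -0.01] F [0.04 0.18 0.38] M [0.008 0.066 0.057] 0.9926935665220694
```

>>> move_arm:
  moves:
    - [0,0,0,0,0,-0.02,0.085]
    - [0,0,0,0,0,-0.06,0.085]
    - [0,0,0,0,0,-0.1,0.085]
    - [0,0,0,0,0,-0.13,0.085]
    - [0,0,0,0,0,-0.13,0.085]
    - [0,0,0,0,0,-0.13,0.085]
    - [0,0,0,0,0,-0.13,0.085]

```text
clock: 10.45
position: [0.6017, 0.1212, 0.224]
ee_rot: [0.702, 0.712, -0.001, -0.001]
ft_force: [0.6, -0.9, 0.3]
grip_width: 0.994
```

```bash
python3 ob.py
python3 - <<'E'
from h import *
import pickle
w,p=snap('wrist','w5'); pickle.dump(p,open('w5.pkl','wb')); d,pd=snap('side','d5'); s,ps=snap('scene','s5')
pickle.dump((pd,ps),open('p5.pkl','wb'))
cv2.imwrite('pics/m5.png',np.hstack([cv2.resize(w[60:260,160:360,::-1],(400,400),interpolation=3),cv2.resize(d[160:240,220:300,::-1],(400,400),interpolation=3)]))
E
```

```text
10.45 [0.6017 0.1212 0.224 ] yaw 90.8 tilt [-0.1  -0.06] F [ 0.6  -0.85  0.26] M [ 0.016 -0.05  -0.028] 0.9937875061379602
```

View pics/m5.png

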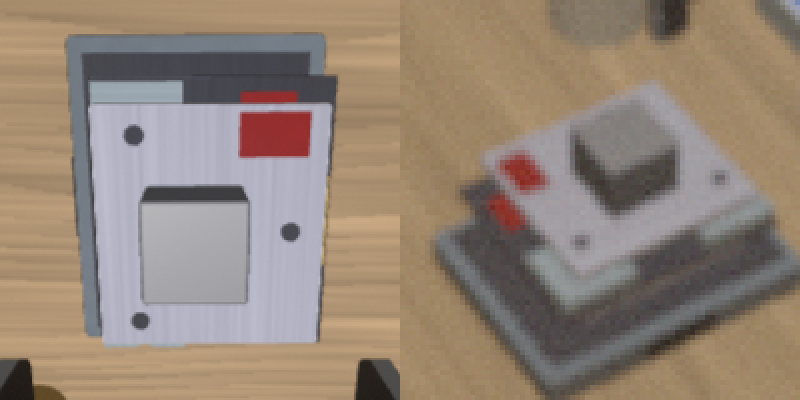

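Stage released; the bolts are at (226.5,127.5), (230,220.5) and (305,176). I'm checking them against the seats by fitting the pose.

Run:
```python
from h import *
import pickle
from scipy.optimize import least_squares
p=pickle.load(open('w5.pkl','rb'))
c=lambda a,b:(160+a/2-.25,60+b/2-.25)
img=[c(133,135),c(140,321),c(290,232),c(88,105),c(331,104),c(317,342),c(103,346),c(140,201),c(249,201),c(246,303),c(143,303)]
S=np.array([[-50,-30,22],[50,-30,22],[0,50,22],[-65,-52,22],[-65,68,22],[65,68,22],[65,-52,22],[-25,-25,62],[-25,25,62],[25,25,62],[25,-25,62]])/1e3
def f(x): 
    M=R.from_euler('ZYX',x[3:]); return np.concatenate([np.subtract(proj(p,M.apply(s)+x[:3]),i) for s,i in zip(S,img)])
s=least_squares(f,[.6,.121,.063,0.015,0,0],loss='soft_l1'); sd=np.sqrt(np.diag(np.linalg.inv(s.jac.T@s.jac))*np.mean(f(s.x)**2))
print(s.x[:3].round(4),np.degrees(s.x[3:]).round(2),'sd',sd[:3].round(4),np.degrees(sd[3:]).round(2)); print(f(s.x).round(1))
```

```text
[0.6012 0.121  0.0604] [ 1.19 -0.58 -0.28] sd [0.0004 0.0003 0.0008] [0.17 0.41 0.44]
[ 0.4  0.6  0.5 -0.5 -0.6 -0.3  0.1  0.3 -0.1 -0.2 -0.5  0.5 -0.1 -0.5
 -0.8 -0.2  0.6 -0.7  1.   0.4 -0.4  0.9]
```

The fit puts the stage at (0.601, 0.121), level within about 0.6°, where a foot on a land would show about 2°. So it is home. Next is the bottle; I'll grip its cap because the gripper body would hit the cap in a low body grasp.

>>> move_arm:
  moves:
    - [0,0,8,-0.479,-0.174,0,0.085]
    - [0,0,16,-0.479,-0.174,0,0.085]
    - [0,0,24,-0.479,-0.174,0,0.085]
    - [0,0,32,-0.479,-0.174,0,0.085]
    - [0,0,40,-0.479,-0.174,0,0.085]
    - [0,0,40,-0.479,-0.174,0,0.085]
    - [0,0,40,-0.479,-0.174,0,0.085]
    - [0,0,40,-0.479,-0.174,0,0.085]
    - [0,0,40,-0.479,-0.174,0,0.085]
    - [0,0,40,-0.479,-0.174,0,0.085]

```text
clock: 11.6
position: [0.437, -0.3525, 0.225]
ee_rot: [0.903, 0.429, 0.0, -0.0]
ft_force: [1.1, 0.3, 0.1]
grip_width: 0.993
```

```bash
cat > cap.py <<'E'
from h import *
import sys
w,p=snap('wrist',sys.argv[1]); z=float(sys.argv[2])
h=cv2.cvtColor(w,cv2.COLOR_RGB2HSV); m=((h[:,:,0]>105)&(h[:,:,0]<130)&(h[:,:,1]>150)&(h[:,:,2]>50)).astype(np.uint8)
for c in sorted(cv2.findContours(m,0,2)[0],key=cv2.contourArea)[::-1][:3]:
    (u,v),r=cv2.minEnclosingCircle(c); print('blob',u,v,r,cv2.contourArea(c),onz(p,u,v,z).round(4),h[int(v),int(u)])
E
python3 ob.py; python3 cap.py w6 .1
```

```text
11.6 [ 0.437  -0.3525  0.225 ] yaw 50.81 tilt [ 0.01 -0.02] F [1.13 0.31 0.13] M [ 0.017 -0.052 -0.035] 0.9926758833856516
blob 245.9166717529297 182.5 13.835687637329102 543.0 [ 0.4319 -0.3617  0.1   ] [110 170 231]
```

```bash
python3 -c "
import cv2;a=cv2.imread('pics/w6.png');cv2.imwrite('pics/w6c.png',cv2.resize(a[110:270,150:350],None,fx=3,fy=3,interpolation=3))"
```

```text
(no output)
```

View pics/w6c.png

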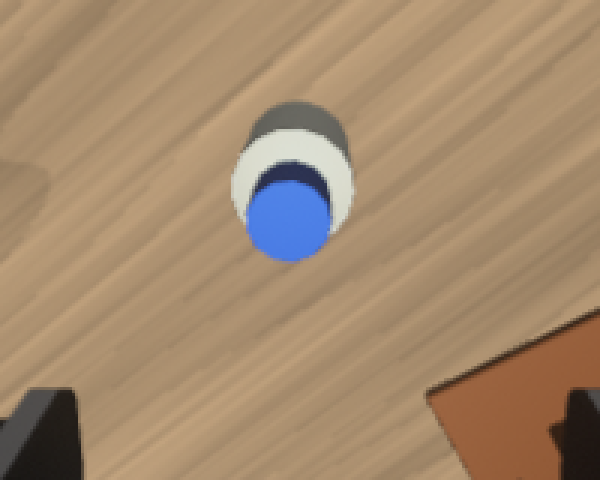

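The cap's top face is cleanly seen at full-frame (246,182.5), with nothing near the jaws above 62 mm.

>>> move_arm:
  moves:
    - [0,0,0,-0.01,-0.001,0.03,0.085]
    - [0,0,0,-0.01,-0.001,0.07,0.085]
    - [0,0,0,-0.01,-0.001,0.11,0.085]
    - [0,0,0,-0.01,-0.001,0.14,0.085]
    - [0,0,0,-0.01,-0.001,0.149,0.07]
    - [0,0,0,-0.01,-0.001,0.149,0.05]
    - [0,0,0,-0.01,-0.001,0.149,0.035]
    - [0,0,0,-0.01,-0.001,0.149,0.024]
    - [0,0,0,-0.01,-0.001,0.149,0.02]
    - [0,0,0,-0.01,-0.001,0.149,0.02]
  grip_force: 20

```text
clock: 12.65
position: [0.4318, -0.359, 0.0778]
ee_rot: [0.903, 0.429, 0.001, 0.001]
ft_force: [-1.5, -0.4, 7.2]
grip_width: 0.324
```

>>> move_arm:
  moves:
    - [0,0,0,0,0,0,0.02]
    - [0,0,0,0,0,0,0.02]
    - [0,0,0,0,0,0,0.02]

```text
clock: 12.95
position: [0.4318, -0.359, 0.0778]
ee_rot: [0.903, 0.429, 0.001, 0.001]
ft_force: [-1.1, -0.6, 7.0]
grip_width: 0.321
```

```bash
python3 ob.py
```

```text
12.95 [ 0.4318 -0.359   0.0778] yaw 50.78 tilt [0.1  0.13] F [-1.07 -0.56  7.  ] M [-0.063  0.19   0.035] 0.32055163541793324
```

Gripped at 27 mm, the cap's diameter. Now I lift and carry.

>>> move_arm:
  moves:
    - [0,0,0,0,0,-0.01,0.02]
    - [0,0,0,0,0,-0.04,0.02]
    - [0,0,0,0,0,-0.08,0.02]
    - [0,0,0,0,0,-0.12,0.02]
    - [0,0,0,0,0,-0.15,0.02]
    - [0,0,0,0,0,-0.165,0.02]
    - [0,0,0,0.02,-0.007,-0.165,0.02]
    - [0,0,0,0.05,-0.018,-0.165,0.02]
    - [0,0,0,0.085,-0.031,-0.165,0.02]
    - [0,0,0,0.12,-0.043,-0.165,0.02]

```text
clock: 13.95
position: [0.4733, -0.2365, 0.2408]
ee_rot: [0.904, 0.429, -0.0, -0.0]
ft_force: [0.3, -0.2, -1.2]
grip_width: 0.317
```

>>> move_arm:
  moves:
    - [0,0,0,0.038,-0.0135,0,0.02]
    - [0,0,0,0.076,-0.027,0,0.02]
    - [0,0,0,0.114,-0.041,0,0.02]
    - [0,0,0,0.152,-0.0545,0,0.02]
    - [0,0,0,0.19,-0.068,0,0.02]
    - [0,0,0,0.228,-0.082,0,0.02]
    - [0,0,0,0.266,-0.0955,0,0.02]
    - [0,0,0,0.304,-0.109,0,0.02]
    - [0,0,0,0.332,-0.119,0,0.02]
    - [0,0,0,0.35,-0.126,0,0.02]

```text
clock: 14.95
position: [0.597, 0.1157, 0.2403]
ee_rot: [0.903, 0.43, -0.001, -0.0]
ft_force: [0.3, -0.4, -0.3]
grip_width: 0.322
```

```bash
python3 ob.py
```

```text
14.95 [0.597  0.1157 0.2403] yaw 50.94 tilt [-0.08 -0.04] F [ 0.29 -0.36 -0.3 ] M [-0.081  0.013 -0.025] 0.32181170974687784
```

>>> move_arm:
  moves:
    - [0,0,0,0.0068,0,0.01,0.02]
    - [0,0,0,0.0068,0,0.02,0.02]
    - [0,0,0,0.0068,0,0.028,0.02]
    - [0,0,0,0.0068,0,0.033,0.02]
    - [0,0,0,0.0068,0,0.033,0.02]
    - [0,0,0,0.0068,0,0.033,0.02]

```text
clock: 15.55
position: [0.6015, 0.1175, 0.2086]
ee_rot: [0.904, 0.428, 0.0, -0.0]
ft_force: [0.1, -0.2, -0.0]
grip_width: 0.32
```

```bash
python3 ob.py
python3 - <<'E'
from h import *
d,pd=snap('side','d7'); s,ps=snap('scene','s7')
ims=[]
for im,p in ((d,pd),(s,ps)):
    u,v=map(int,proj(p,[.601,.121,.14])); print(u,v)
    ims.append(cv2.resize(im[v-45:v+45,u-45:u+45,::-1],(400,400),interpolation=3))
cv2.imwrite('pics/m7.png',np.hstack(ims))
E
```

```text
15.55 [0.6015 0.1175 0.2086] yaw 50.74 tilt [ 0.02 -0.  ] F [ 0.1  -0.16 -0.02] M [-0.003 -0.018 -0.022] 0.31987078947654174
264 183
272 174
```

View pics/m7.png

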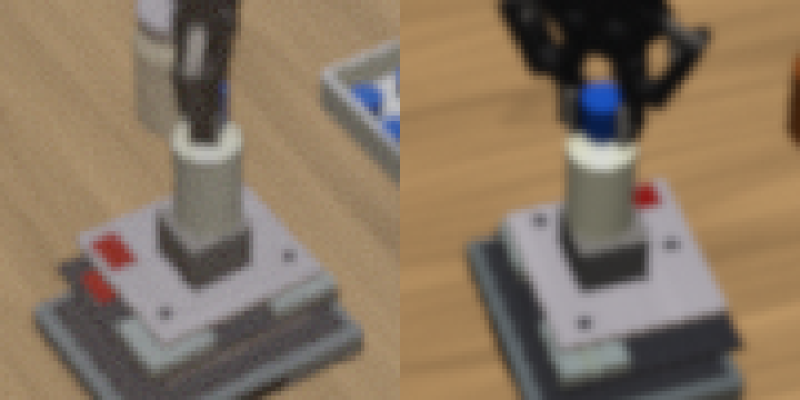

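Both views show the bottle upright just above the pedestal and nearly centred. I'll shift about 3 mm in +y and go down.

>>> move_arm:
  moves:
    - [0,0,0,0.0027,-0.0022,0.001,0.02]
    - [0,0,0,0.0027,-0.0022,0.002,0.02]
    - [0,0,0,0.0027,-0.0022,0.003,0.02]
    - [0,0,0,0.0027,-0.0022,0.004,0.02]
    - [0,0,0,0.0027,-0.0022,0.005,0.02]
    - [0,0,0,0.0027,-0.0022,0.005,0.02]

```text
clock: 16.25
position: [0.6014, 0.1216, 0.2031]
ee_rot: [0.903, 0.429, -0.0, -0.0]
ft_force: [0.3, -0.5, -1.0]
grip_width: 0.315
```

```bash
python3 ob.py
```

```text
16.25 [0.6014 0.1216 0.2031] yaw 50.79 tilt [-0.01 -0.  ] F [ 0.31 -0.54 -0.97] M [ 0.02  -0.027  0.027] 0.3153726744540768
```

>>> move_arm:
  moves:
    - [0,0,0,0,0,0.001,0.02]
    - [0,0,0,0,0,0.001,0.02]
    - [0,0,0,0,0,0.001,0.02]

```text
clock: 16.55
position: [0.6016, 0.1216, 0.2026]
ee_rot: [0.903, 0.429, 0.0, 0.0]
ft_force: [-0.6, 0.1, 1.4]
grip_width: 0.321
```

```bash
python3 ob.py
```

```text
16.55 [0.6016 0.1216 0.2026] yaw 50.78 tilt [0.03 0.  ] F [-0.63  0.15  1.43] M [-0.001  0.075  0.033] 0.32061514908791816
```

Contact came at exactly the expected height, which also confirms the stage level of 63 mm. Releasing gently.

>>> move_arm:
  moves:
    - [0,0,0,0,0,0,0.03]
    - [0,0,0,0,0,0,0.036]
    - [0,0,0,0,0,0,0.045]
    - [0,0,0,0,0,0,0.06]
    - [0,0,0,0,0,0,0.075]
    - [0,0,0,0,0,0,0.085]
    - [0,0,0,0,0,0,0.085]
    - [0,0,0,0,0,0,0.085]

```text
clock: 17.35
position: [0.6014, 0.1216, 0.2023]
ee_rot: [0.903, 0.429, 0.0, -0.0]
ft_force: [-0.3, 0.3, 0.7]
grip_width: 0.996
```

>>> move_arm:
  moves:
    - [0,0,0,0,0,-0.02,0.085]
    - [0,0,0,0,0,-0.05,0.085]
    - [0,0,0,0,0,-0.09,0.085]
    - [0,0,0,0,0,-0.12,0.085]
    - [0,0,0,0,0,-0.13,0.085]
    - [0,0,0,0,0,-0.13,0.085]
    - [0,0,0,0,0,-0.13,0.085]
    - [0,0,0,0,0,-0.13,0.085]

```text
clock: 18.15
position: [0.6009, 0.1216, 0.3305]
ee_rot: [0.903, 0.429, -0.001, -0.0]
ft_force: [-0.5, 0.3, 0.2]
grip_width: 0.992
```

```bash
python3 ob.py
python3 - <<'E'
from h import *
d,pd=snap('side','d8'); s,ps=snap('scene','s8'); w,pw=snap('wrist','w8')
ims=[]
for im,p,k in ((d,pd,45),(s,ps,45),(w,pw,120)):
    u,v=map(int,proj(p,[.601,.121,.13])); v=max(v,k);u=max(u,k); c=im[v-k:v+k,u-k:u+k,::-1]
    ims.append(cv2.resize(c,(266,400 if 0 else 266),interpolation=3))
cv2.imwrite('pics/m8.png',np.hstack(ims))
E
python3 cap.py w9 .235
```

```text
18.15 [0.6009 0.1216 0.3305] yaw 50.79 tilt [-0.15 -0.03] F [-0.51  0.35  0.17] M [0.028 0.024 0.048] 0.9923412600588127
blob 255.72222900390625 188.5 14.783510208129883 624.5 [0.6    0.1218 0.235 ] [110 170 233]
blob 409.36956787109375 249.36956787109375 9.022490501403809 185.5 [0.742  0.1979 0.235 ] [110 194 220]
blob 388.73077392578125 263.1153869628906 8.758015632629395 181.0 [0.7426 0.1745 0.235 ] [110 194 220]
```

View pics/m8.png

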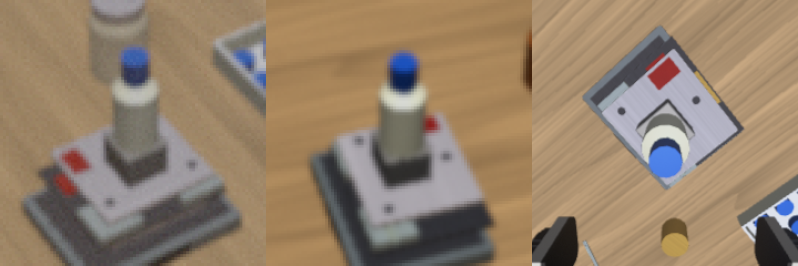

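The bottle stands upright on the pedestal. The cap top is seen at (0.600, 0.122) and the stage at (0.601, 0.121), so it is within about 1–2 mm of the middle. The arm is clear.

```bash
python3 -c "
from workcell import manip
print(manip.hand_in())"
```

```text
the job is handed in; nothing more can be done
None
```

The stage is back on the scale and let go, and the white bottle stands upright on the pedestal. I handed the job in at about 18 s of the 61 s; it reports no verdict.

**Stage:** I gripped it by the pedestal, lined it up with the seats seen by the wrist camera, and lowered it in 1 mm steps. The feet met the seat slopes with about 2.6 N sideways. I shifted about 1 mm in +y and 0.5 mm in +x, and the sideways force dropped to about 0.8 N, near the noise. I then seated it with about 8 N and let go. The tool's height put the feet at about 63 mm.

**Bottle:** I carried it by the cap. It touched down at the height expected for a stage sitting at 63 mm, with about 2 N. The last pictures show it upright, 1–2 mm from the pedestal's middle, with the fingers clear.

**Checks that disagreed or were weak:**
- **Stage height:** the camera fit gave about 60.4 mm. That fit also read about 2.6 mm low against the tool's height just after lifting, so I trusted the feel and the touch-down height.
- **Stage tilt:** the fit gave about 0.6° ± 0.4°. The limit is 0.86°, and a foot still on a land would show about 2°. I did not do a separate push test.
- **Other things on the bench:** I saw no contact with them, but did not measure that they had not moved.

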